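# Load the belt-grinder spares tray, tall part last

### The arm

A 6-joint arm with a two-finger parallel gripper is mounted at the origin on the work surface. World frame = base frame: x ahead of the robot, y to its left, z up, the work surface at z = 0. Lengths are in m, angles in rad, forces in N, time in s.
With the tool pointing down it reaches from about 0.4 to 0.825 m from the base axis. Payload 7 kg.
Tool frame: the origin (TCP) lies at the very end of the fingers, on their centre line; the grasp point (between the pads) lies 19 mm behind it; z points along the fingers, y is the line along which they close (so a half turn about z gives the same grasp; the last joint's range is limited). The gripper opens to 88 mm and grips with 3 to 60 N. Pads are 19 mm wide; open, the fingers measure 130 mm over their backs; the gripper's body (78 mm by 193 mm) begins 47 mm behind the grasp point.
Start: joints at [-0.846, 0.359, 0.012, 0, -1.224, -0.288], TCP at [0.286, -0.612, 0.227] pointing down, gripper open.
Joint ranges: [-3.07, 3.07], [-1.43, 2.12], [-1.02, 1.25], [-3.03, 1.67], [-3.05, -0], [-3.03, 3.03]. Speed limits (rad/s): [2.39, 2.39, 3.01, 3.14, 3.14, 3.14].

### API

Orientations are given as a unit quaternion [x, y, z, w].
In Python, from station import manip, imaging, sign_off gives the robot as it stands.
- The arm moves only by the tool play_rows, never from a script. Its argument "series" is a list of rows, each an object of numbers: "dx", "dy", "dz": the shift along the tool's x, y, z in m; "twist": the turn about the tool's z in units of 6 degrees (1.0 is 6 degrees). A call has 1 to 5 rows; each row shifts and turns the commanded pose from where the row before left it, along the tool's axes as they then stand; what a row does not reach is not made up. A row lasts 1/8 s, in which the tool goes at most 62.5 mm and 10.7 degrees, less where a joint would pass 70% of its speed; a pose out of reach is approached as far as the arm can. A call is refused whole if a number of a shift passes 0.0625 or a number of a turn 1, either way. A call with a gripper value outside its range is refused whole. "grip" is the opening, from -1 (shut) to 1 (fully open), set as the call begins (left out, the last holds). The fingers move at their own pace and stop on an object; "squeeze" is the grip in N (left out, the last holds). Time passes only in rows, so rows that do not move let the fingers close. It gives the time, the measured TCP pose, the force, the opening and the grip force at its end, in the units of the state.
- manip.get_state(): the state, without advancing time (a new reading comes with each control period).
- imaging.grab_frame(name): name is "side" or "top" or "wrist"; returns the picture (400x640x3 uint8, red, green, blue); there is no depth.
- imaging.camera_model(name): a dict with "K" (3x3 intrinsics, pixels), "k1" (the pictures are not rectified: a ray, as slopes to the right and down, at radius r is drawn at 1 + k1 r^2 times it, then the intrinsics apply), "R" (3x3) and "t" (3): a world point X has camera coordinates R X + t; the wrist camera has in their place "mount" (4x4, takes a point from camera to tool coordinates, whose origin is the TCP and whose axes are the flange's). Camera axes: x right, y down, z forward; pixel columns grow to the right and rows downward; lengths in m; the calibration is good to about 2 mm. A picture is of the moment at which its call begins: read the wrist's pose just before it. camera_model takes no time and is no camera call.
- sign_off(): hands the job in; it is judged then, once.
The state is a dict: "time_s": time; "qpos": joint angles; "joint_vel": joint speeds; "joint_efforts": joint torques, N m; "eef_pos": TCP position; "tool_rot": TCP orientation; "contact_force": force on the tool from outside, world axes, zero at the start; "wrist_torque": the same for the moment, N m; "finger_gap": finger opening in m; "gripper_force": force on a finger pad.
Only numpy, scipy, OpenCV 4.12 (cv2) and the standard library are available. Lean on these libraries where they do the work, as an engineer would, in place of code of your own. Each camera call takes 0.05 s, during which the arm holds its last target. There are 200 camera calls.

### The job

Load the three belt-grinder spares into the bays of the kit tray that fit them: the flat platen in the long narrow bay, the contact wheel with its hub up in the large square bay, and the tall tracking head upright in the middle bay. Put both low parts in before the tall head comes near the tray, as it would be in the way, and set each part down flat on the floor of its bay rather than dropping it. Keep the head from falling over, leave everything else on the bench where it is, and let go of everything at the end.

Things in the scene. Friction and masses are not known exactly. Their poses are not given: they have to be found in the camera images.
- tray: Flat plywood kit tray, fixed to the bench, 144 x 262 mm, three bays in a row along its y axis. Its base is 6 mm thick and its walls and fillers are 18 mm high above the bench, so each bay is 12 mm deep. Origin on the bench under the centre of the middle bay; z up; x and y along the tray's short and long sides.
- bay_platen (a point): Centre of the floor of the long narrow end bay, 132 mm (tray x) by 54 mm (tray y), at tray (0, -81, 6) mm; axes as the tray's.
- bay_head (a point): Centre of the floor of the square middle bay, 72 x 72 mm, at tray (0, 0, 6) mm; axes as the tray's.
- bay_wheel (a point): Centre of the floor of the large square end bay, 92 x 92 mm, at tray (0, 96, 6) mm; axes as the tray's.
- platen: Grinder platen, about 0.4 kg: flat steel plate 120 (x) x 42 (y) x 12 mm, lying flat on the bench, with a dark mounting block 50 (x) x 24 (y) mm standing on its middle from 12 to 48 mm height, to hold it by. Origin: centre of the plate's underside; z up.
- wheel: Contact wheel, about 0.35 kg, lying flat: black rubber disc of 80 mm diameter, 26 mm thick, with a steel hub of 30 mm diameter standing up from 26 to 60 mm height, to hold it by. Origin: centre of the underside; z is the axle, up.
- head: Belt tracking head, the tall part, about 0.6 kg, standing: foot 60 x 60 x 10 mm, its sides along x and y; steel column 28 x 28 mm from 10 to 155 mm height, free to hold above the pulley; 24 mm knob on top up to 169 mm. A 50 mm pulley sticks out of the +x face to x = 43 mm, at 70 to 120 mm height. Origin: centre of the foot's underside; z up.
- tin: Bystander: metal tin, 56 mm diameter, 70 mm high. Origin: centre of underside.
- whetstone: Bystander: grey whetstone, 200 x 60 x 30 mm. Origin: centre of underside, long side along x.
- mug: Bystander: white mug, 80 mm diameter, 90 mm high. Origin: centre of underside.
- belt_roll: Bystander: coiled abrasive belt, a ring of 116 mm diameter, 50 mm high. Origin: centre of underside.
- hammer: Bystander: hammer lying flat along its x axis.
- wrench: Bystander: wrench lying flat along its x axis.
- oil: Bystander: amber oil bottle, 56 mm diameter, 160 mm high. Origin: centre of underside.
- knife: Bystander: unfinished knife, 255 mm long, lying flat along its x axis.
There are look-alikes about, which are no part of the job. What is shaped like the wheel but blue or red is not meant. Leave any yellow look-alike of the head alone.

How it is judged:
On the way:
1. platen and wheel lie in their bays while the tall head is still away from the tray (over 100 mm from the middle bay) (horizontal distance between platen and bay_platen below 0.012 m and z of platen in the frame of bay_platen between -0.004 and 0.004 m and angle between each of platen, wheel's own z axis and vertical below 0.06 rad and horizontal distance between wheel and bay_wheel below 0.012 m and z of wheel in the frame of bay_wheel between -0.004 and 0.004 m and horizontal distance between head and bay_head above 0.1 m), for 0.2 s.
At the end, for the whole second after the job is handed in: Platen, wheel and head each rest on the floor of their own bay (within 12 mm of its centre, within 4 mm of its floor, upright within 0.06 rad), at rest (horizontal distance between platen and bay_platen below 0.012 m and z of platen in the frame of bay_platen between -0.004 and 0.004 m and angle between each of platen, wheel, head's own z axis and vertical below 0.06 rad and linear speed of each of platen, wheel, head below 0.02 m/s and horizontal distance between wheel and bay_wheel below 0.012 m and z of wheel in the frame of bay_wheel between -0.004 and 0.004 m and horizontal distance between head and bay_head below 0.012 m and z of head in the frame of bay_head between -0.004 and 0.004 m); the robot touches nothing.
It fails at once if the platen is let go more than 30 mm above the floor of its bay (horizontal distance between platen and bay_platen below 0.06 m and z of platen in the frame of bay_platen above 0.03 m and contact force between the fingers and platen below 0.1 N).
It fails at once if the wheel is let go more than 30 mm above the floor of its bay (horizontal distance between wheel and bay_wheel below 0.06 m and z of wheel in the frame of bay_wheel above 0.03 m and contact force between the fingers and wheel below 0.1 N).
It fails at once if the head is let go more than 30 mm above the floor of its bay (horizontal distance between head and bay_head below 0.06 m and z of head in the frame of bay_head above 0.03 m and contact force between the fingers and head below 0.1 N).
It fails at once if the tall head falls over (tilts more than 0.7 rad) (angle between head's own z axis and vertical above 0.7 rad).
It fails at once if a bystander is pushed more than 30 mm from its place (distance of any of tin, whetstone, mug, belt_roll, hammer, wrench, oil, knife from where it was at the start of the episode above 0.03 m).
It also fails if it takes over 70 s, if anything falls off the work surface, if the arm or the gripper's body presses on something with over 40 N, if the wrist force passes 120 N, or if a joint passes its speed limit or range.

## Working session

There is one attempt and no reset: what is moved stays moved. The work goes in short steps, Python scripts to look and compute and a tool call to move; the robot and the scene stay as the last step left them, time stands still between calls to the robot, and variables do not carry over. Pictures are saved under pics/ and viewed, at most 10 in all, crops included, and the job is handed in when it is done.

Besides the shell and the picture viewer there is one more tool, called after "Emit:" as name(argument=value, ...), one argument or row to a line, values as JSON. play_rows: Moves the arm, as the interface text tells. Its arguments: {"type":"object","properties":{"series":{"type":"array","items":{"type":"object","properties":{"dx":{"type":"number"},"dy":{"type":"number"},"dz":{"type":"number"},"twist":{"type":"number"}}}},"grip":{"type":"number"},"squeeze":{"type":"number"}},"required":["series"]}

```bash
mkdir -p pics; cat > h.py <<'E'
import numpy as np, cv2
from station import manip, imaging
from scipy.spatial.transform import Rotation as Ro
def cam(n,s=None):
    c=imaging.camera_model(n);K=np.array(c['K']);
    if 'mount' in c:
        s=s or manip.get_state();T=np.eye(4);T[:3,:3]=Ro.from_quat(s['tool_rot']).as_matrix();T[:3,3]=s['eef_pos']
        M=np.linalg.inv(T@np.array(c['mount']));R,t=M[:3,:3],M[:3,3]
    else: R,t=np.array(c['R']),np.array(c['t'])
    return K,c['k1'],R,t
def p2w(C,px,z):
    K,k1,R,t=C;d=np.linalg.solve(K,[px[0],px[1],1.])[:2];u=d.copy()
    for _ in range(30):u=d/(1+k1*(u@u))
    r=R.T@np.array([u[0],u[1],1]);o=-R.T@t
    return (o+r*(z-o[2])/r[2])
def w2p(C,X):
    K,k1,R,t=C;q=R@np.array(X)+t;u=q[:2]/q[2];u=u*(1+k1*(u@u));return (K@[u[0],u[1],1])[:2]
def grab(n,f):
    im=imaging.grab_frame(n)[:,:,::-1].copy();cv2.imwrite(f,im);return im
E
python3 - <<'E'
from h import *
s=manip.get_state();print(s)
for n in('top','side'):
    grab(n,f'pics/{n}0.png');K,k,R,t=cam(n);print(n,K[0,0],k,-R.T@t,R[2])
print(imaging.camera_model('wrist'))
E
```

```text
{'time_s': 0.0, 'qpos': array([-8.45869589e-01,  3.59408251e-01,  1.10643816e-02, -3.19277842e-04,
       -1.22412192e+00, -2.88086275e-01]), 'joint_vel': array([ 0.00160042, -0.00089099,  0.00028578, -0.00051742, -0.00094051,
        0.00097573]), 'joint_efforts': array([ 1.76365966e-04, -5.82722747e+01,  2.93052703e+01,  6.99711934e+00,
        6.84271901e-03, -1.30273766e-04]), 'eef_pos': array([ 0.28532691, -0.61118868,  0.22561685]), 'tool_rot': array([-2.16634506e-01,  9.76252412e-01,  8.02741135e-04, -2.73697998e-04]), 'contact_force': array([0.27742061, 0.72423049, 0.112702  ]), 'wrist_torque': array([0.0131522 , 0.06215016, 0.01089446]), 'gripper_force': 0.0, 'finger_gap': 0.08768691647088929}
top 439.6232790352994 0.011881082060991558 [0.40584957 0.02264467 1.29272478] [ 0.09477844  0.00231328 -0.9954957 ]
side 495.0899401921591 -0.13042104069610594 [-0.14886442  1.28233489  0.8293425 ] [ 0.41421947 -0.77456848 -0.47798107]
{'K': array([[287.71709558,   0.        , 320.03853922],
       [  0.        , 287.71709558, 199.46231944],
       [  0.        ,   0.        ,   1.        ]]), 'k1': -0.043155085666119274, 'mount': array([[-1.64521939e-04, -9.60426022e-01, -2.78535148e-01,
         7.50294630e-02],
       [ 9.99999058e-01,  2.21601113e-04, -1.35477789e-03,
        -2.61482339e-03],
       [ 1.36288764e-03, -2.78535108e-01,  9.60425081e-01,
        -1.57303032e-01],
       [ 0.00000000e+00,  0.00000000e+00,  0.00000000e+00,
         1.00000000e+00]])}
```

View pics/top0.png

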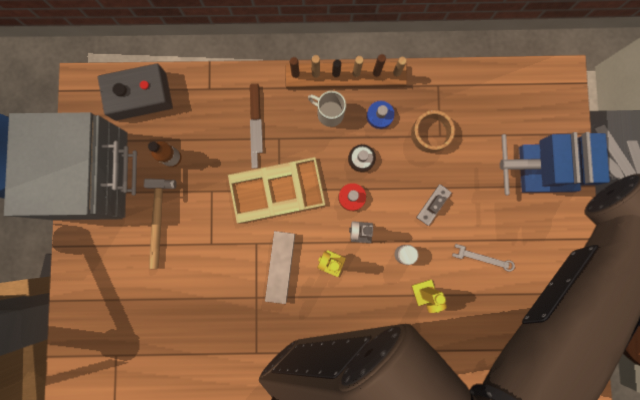

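View pics/side0.png

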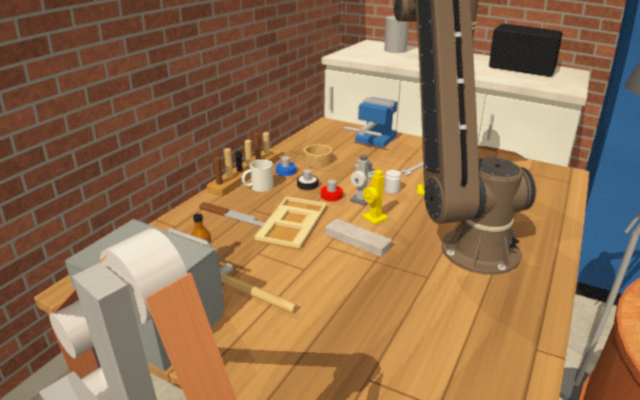

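The top view shows the tray at about (277,190) and the mug at (331,108).

- **Wheel:** the candidates are black (362,158), red (352,197) and blue (381,115). Black is the one meant, since red and blue are excluded.
- **Head:** the candidates are grey (362,232) and yellow (332,263) and (430,297). Grey steel is the one meant.
- **Platen:** the plate with the dark block at (435,205) is the only one.

I'll confirm these in an enlarged crop.

```bash
python3 - <<'E'
from h import *
im=cv2.imread('pics/top0.png');c=im[100:275,222:462];cv2.imwrite('pics/crop.png',cv2.resize(c,None,fx=3.3333,fy=3.3333,interpolation=cv2.INTER_CUBIC))
C=cam('top')
for n,p,z in(('tray',(277,190),.018),('wheel',(362,158),.03),('platen',(435,205),.02),('head',(362,232),.1)):print(n,p2w(C,p,z))
E
```

```text
tray [0.56439545 0.13783866 0.018     ]
wheel [ 0.65306161 -0.11133615  0.03      ]
platen [ 0.513508   -0.32060295  0.02      ]
head [ 0.43630958 -0.09897441  0.1       ]
```

View pics/crop.png

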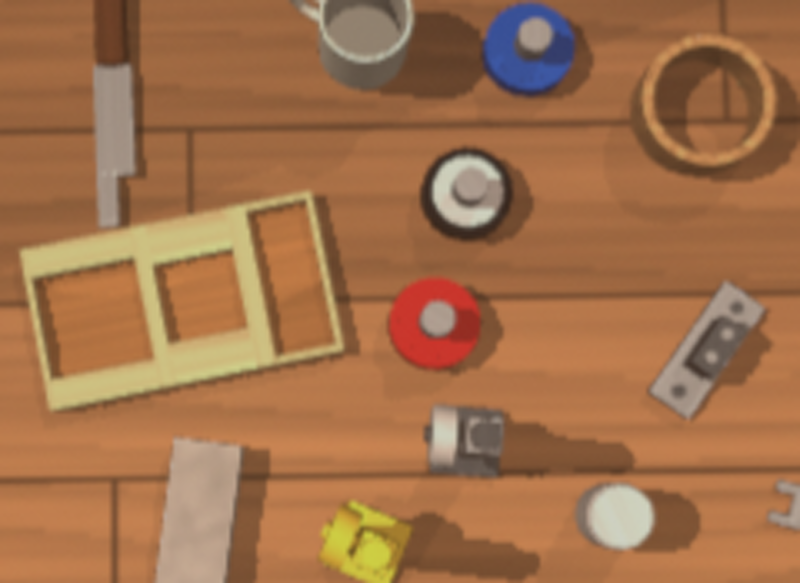

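The crop (offset (222,100), scale 3.33) confirms all three. The black wheel is at (467,193), with its hub top at (473,184). The grey head is at (470,440), pulley to the left and knob at (487,434). The platen with its dark block is at (708,350). In the tray, the narrow platen bay is on the right and the wheel bay on the left.

```bash
python3 - <<'E'
from h import *
C=cam('top')
f=lambda x,y,z:p2w(C,((x+.5)/3.3333-.5+222,(y+.5)/3.3333-.5+100),z)[:2]
T=np.array([f(*p,.018) for p in((21,250),(312,192),(343,350),(51,410))])
c=T.mean(0);ty=(T[0]+T[3]-T[1]-T[2])/2;tx=(T[0]+T[1]-T[2]-T[3])/2
print('tray',c,np.linalg.norm(ty),np.linalg.norm(tx),np.degrees([np.arctan2(*ty[::-1])-np.pi/2,np.arctan2(*tx[::-1])]))
P=np.array([f(*p,.012) for p in((727,282),(765,313),(690,418),(650,388))])
l=(P[0]+P[1]-P[2]-P[3])/2;w=(P[0]+P[3]-P[1]-P[2])/2
print('platen',P.mean(0),np.linalg.norm(l),np.linalg.norm(w),np.degrees([np.arctan2(*l[::-1]),np.arctan2(*w[::-1])-np.pi/2]))
print('wheel',f(467,193,.026),f(473,184,.06))
print('head knob',f(487,434,.169),'foot',[f(*p,.01) for p in((502,475),(502,408))])
E
```

```text
tray [0.56541588 0.14006829] 0.26026092281975416 0.143081809726889 [10.69479173 10.42981669]
platen [ 0.51518825 -0.32011645] 0.11544404531552639 0.042822610934947276 [-37.37060716 -39.61716062]
wheel [ 0.65518645 -0.1110671 ] [ 0.65620004 -0.11278033]
head knob [ 0.43980643 -0.10673167] foot [array([ 0.40877688, -0.13717269]), array([ 0.46713016, -0.13873414])]
```

Emit:
play_rows(
  series=[
    {"twist":1},
  ],
)

```text
schema error: expected keys dx, dy, dz, twist
```

```bash
cat >> h.py <<'E'
def yaw(s):  # yaw of tool y, deg
    y=Ro.from_quat(s['tool_rot']).as_matrix()[:,1];return np.degrees(np.arctan2(y[1],y[0]))
def plan(p,yt=None,n=None,start=None):
    s=manip.get_state();a=np.array(s['eef_pos']) if start is None else np.array(start[0]);w=yaw(s) if start is None else start[1]
    dyaw=0 if yt is None else (yt-w+90)%180-90
    d=np.array(p)-a;n=n or int(max(1,np.ceil(abs(dyaw)/6),np.ceil(np.linalg.norm(d)/.055)))
    print('t',s['time_s'],'pos',a.round(4),'yaw',round(w,1),'d',d.round(4),'dyaw',round(dyaw,1),'q',np.round(s['qpos'],2),'n',n)
    for i in range(n):
        y=np.radians(w+dyaw*i/n);ey=np.array([np.cos(y),np.sin(y),0]);ez=np.array([0,0,-1]);ex=np.cross(ey,ez)
        v=d/n;print({'dx':round(v@ex,4),'dy':round(v@ey,4),'dz':round(v@ez,4),'twist':round(-dyaw/n/6,3)})
E
python3 -c "
from h import *
plan([.515,-.32,.16],51.5)"
```

```text
t 0.1 pos [ 0.2854 -0.6113  0.2257] yaw 115.0 d [ 0.2296  0.2913 -0.0657] dyaw -63.5 q [-0.85  0.36  0.01 -0.   -1.22 -0.29] n 11
{'dx': np.float64(-0.0301), 'dy': np.float64(0.0152), 'dz': np.float64(0.006), 'twist': np.float64(0.962)}
{'dx': np.float64(-0.0284), 'dy': np.float64(0.0181), 'dz': np.float64(0.006), 'twist': np.float64(0.962)}
{'dx': np.float64(-0.0265), 'dy': np.float64(0.0209), 'dz': np.float64(0.006), 'twist': np.float64(0.962)}
{'dx': np.float64(-0.0242), 'dy': np.float64(0.0234), 'dz': np.float64(0.006), 'twist': np.float64(0.962)}
{'dx': np.float64(-0.0218), 'dy': np.float64(0.0258), 'dz': np.float64(0.006), 'twist': np.float64(0.962)}
{'dx': np.float64(-0.0191), 'dy': np.float64(0.0278), 'dz': np.float64(0.006), 'twist': np.float64(0.962)}
{'dx': np.float64(-0.0162), 'dy': np.float64(0.0296), 'dz': np.float64(0.006), 'twist': np.float64(0.962)}
{'dx': np.float64(-0.0131), 'dy': np.float64(0.0311), 'dz': np.float64(0.006), 'twist': np.float64(0.962)}
{'dx': np.float64(-0.0099), 'dy': np.float64(0.0322), 'dz': np.float64(0.006), 'twist': np.float64(0.962)}
{'dx': np.float64(-0.0066), 'dy': np.float64(0.0331), 'dz': np.float64(0.006), 'twist': np.float64(0.962)}
{'dx': np.float64(-0.0032), 'dy': np.float64(0.0336), 'dz': np.float64(0.006), 'twist': np.float64(0.962)}
```

Emit:
play_rows(
  series=[
    {"dx":-0.03,"dy":0.015,"dz":0.006,"twist":0.96},
    {"dx":-0.0285,"dy":0.018,"dz":0.006,"twist":0.96},
    {"dx":-0.0265,"dy":0.021,"dz":0.006,"twist":0.96},
    {"dx":-0.024,"dy":0.0235,"dz":0.006,"twist":0.96},
    {"dx":-0.022,"dy":0.026,"dz":0.006,"twist":0.96},
  ],
)

```text
time_s: 0.72
eef_pos: [0.3903, -0.478, 0.196]
tool_rot: [0.035, 0.999, 0.0, -0.0]
contact_force: [0.7, 0.1, -0.7]
finger_gap: 0.0872
gripper_force: 0.0
```

Emit:
play_rows(
  series=[
    {"dx":-0.019,"dy":0.028,"dz":0.006,"twist":0.96},
    {"dx":-0.016,"dy":0.0295,"dz":0.006,"twist":0.96},
    {"dx":-0.013,"dy":0.031,"dz":0.006,"twist":0.96},
    {"dx":-0.01,"dy":0.032,"dz":0.006,"twist":0.96},
    {"dx":-0.0065,"dy":0.033,"dz":0.006,"twist":0.96},
  ],
)

```text
time_s: 1.35
eef_pos: [0.494, -0.3456, 0.166]
tool_rot: [0.282, 0.959, 0.0, -0.0]
contact_force: [0.6, 0.5, 0.1]
finger_gap: 0.0875
gripper_force: 0.0
```

Emit:
play_rows(
  series=[
    {"dx":-0.003,"dy":0.0335,"dz":0.006,"twist":0.96},
    {"dx":0,"dy":0,"dz":0,"twist":0},
  ],
)

```text
time_s: 1.6
eef_pos: [0.5149, -0.3183, 0.1596]
tool_rot: [0.328, 0.945, 0.0, -0.001]
contact_force: [-0.3, -0.4, -0.1]
finger_gap: 0.0877
gripper_force: 0.0
```

```bash
python3 -c "
from h import *
s=manip.get_state();C=cam('wrist',s);im=grab('wrist','pics/w1.png')
print(s['time_s'],s['eef_pos'],yaw(s),s['qpos'])
print(w2p(C,[.515,-.32,.012]),w2p(C,[.562,-.357,.012]))"
```

```text
1.6 [ 0.51488416 -0.31830769  0.15962284] 51.76252832072979 [-2.31500193e-01  2.96793708e-01 -2.38236654e-01 -3.61520769e-04
 -1.03719094e+00 -2.00648203e+00]
[320.03778772 186.5209273 ] [320.0704736  237.21627881]
```

View pics/w1.png

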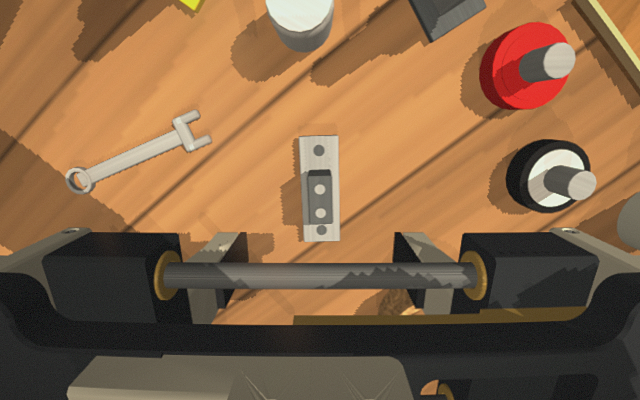

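The wrist picture shows the platen under the gripper, plate corners (299,136), (338,136), (341,241) and (300,242). The black wheel is at right, disc centre (548,176).

```bash
python3 - <<'E'
from h import *
C=cam('wrist')
P=np.array([p2w(C,p,.012)[:2] for p in((299.5,136.5),(338,136),(341,241),(300,242))])
print(P.mean(0));l=(P[2]+P[3]-P[0]-P[1])/2;w=(P[1]+P[2]-P[0]-P[3])/2
print(np.linalg.norm(l),np.linalg.norm(w),np.degrees([np.arctan2(*l[::-1])+np.pi/2,np.arctan2(*w[::-1])]))
print('wheel',p2w(C,(548,176),.026))
c=np.r_[P.mean(0),.02]
plan(c,51.5)
E
```

```text
[ 0.51878426 -0.32482469]
0.11910289924790059 0.04373385560213683 [52.6962707  52.97012282]
wheel [ 0.65185689 -0.12172918  0.026     ]
t 1.65 pos [ 0.5143 -0.3192  0.16  ] yaw 51.8 d [ 0.0044 -0.0056 -0.14  ] dyaw -0.3 q [-0.23  0.3  -0.24 -0.   -1.04 -2.  ] n 3
{'dx': np.float64(-0.0023), 'dy': np.float64(-0.0006), 'dz': np.float64(0.0467), 'twist': np.float64(0.017)}
{'dx': np.float64(-0.0023), 'dy': np.float64(-0.0006), 'dz': np.float64(0.0467), 'twist': np.float64(0.017)}
{'dx': np.float64(-0.0023), 'dy': np.float64(-0.0006), 'dz': np.float64(0.0467), 'twist': np.float64(0.017)}
```

Emit:
play_rows(
  series=[
    {"dx":-0.0045,"dy":-0.0005,"dz":0.05,"twist":-0.15},
    {"dx":0,"dy":0,"dz":0.05,"twist":0},
    {"dx":0,"dy":0,"dz":0.03,"twist":0},
    {"dx":0,"dy":0,"dz":0.01,"twist":0},
    {"dx":0,"dy":0,"dz":0,"twist":0},
  ],
)

```text
time_s: 2.28
eef_pos: [0.5171, -0.3238, 0.0207]
tool_rot: [0.321, 0.947, -0.0, -0.0]
contact_force: [0.8, 0.8, 0.6]
finger_gap: 0.0877
gripper_force: 0.0
```

Emit:
play_rows(
  series=[
    {"dx":0,"dy":0,"dz":0,"twist":0},
    {"dx":0,"dy":0,"dz":0,"twist":0},
    {"dx":0,"dy":0,"dz":0,"twist":0},
    {"dx":0,"dy":0,"dz":0,"twist":0},
    {"dx":0,"dy":0,"dz":0,"twist":0},
  ],
  grip=-1,
  squeeze=40,
)

```text
time_s: 2.9
eef_pos: [0.5174, -0.3232, 0.0207]
tool_rot: [0.321, 0.947, 0.0, 0.0]
contact_force: [0.1, -0.2, 0.1]
finger_gap: 0.0434
gripper_force: 0.0
```

Emit:
play_rows(
  series=[
    {"dx":0,"dy":0,"dz":0,"twist":0},
    {"dx":0,"dy":0,"dz":0,"twist":0},
    {"dx":0,"dy":0,"dz":-0.03,"twist":0},
    {"dx":0,"dy":0,"dz":-0.05,"twist":0},
    {"dx":0,"dy":0,"dz":-0.05,"twist":0},
  ],
)

```text
time_s: 3.52
eef_pos: [0.5162, -0.3227, 0.1506]
tool_rot: [0.321, 0.947, 0.0, -0.002]
contact_force: [1.7, -0.8, -4.3]
finger_gap: 0.0238
gripper_force: 40.0
```

```bash
python3 -c "
from h import *
s=manip.get_state();C=cam('wrist',s);im=grab('wrist','pics/w2.png')
plan([.5834,.0438,.15],100.6)"
```

```text
t 3.575 pos [ 0.5196 -0.3246  0.1586] yaw 52.6 d [ 0.0638  0.3684 -0.0086] dyaw 48.0 q [-0.24  0.3  -0.23  0.   -1.03 -1.99] n 8
{'dx': np.float64(0.0216), 'dy': np.float64(0.0414), 'dz': np.float64(0.0011), 'twist': np.float64(-0.999)}
{'dx': np.float64(0.0172), 'dy': np.float64(0.0435), 'dz': np.float64(0.0011), 'twist': np.float64(-0.999)}
{'dx': np.float64(0.0125), 'dy': np.float64(0.045), 'dz': np.float64(0.0011), 'twist': np.float64(-0.999)}
{'dx': np.float64(0.0078), 'dy': np.float64(0.0461), 'dz': np.float64(0.0011), 'twist': np.float64(-0.999)}
{'dx': np.float64(0.0029), 'dy': np.float64(0.0466), 'dz': np.float64(0.0011), 'twist': np.float64(-0.999)}
{'dx': np.float64(-0.002), 'dy': np.float64(0.0467), 'dz': np.float64(0.0011), 'twist': np.float64(-0.999)}
{'dx': np.float64(-0.0069), 'dy': np.float64(0.0462), 'dz': np.float64(0.0011), 'twist': np.float64(-0.999)}
{'dx': np.float64(-0.0116), 'dy': np.float64(0.0453), 'dz': np.float64(0.0011), 'twist': np.float64(-0.999)}
```

Emit:
play_rows(
  series=[
    {"dx":0.0215,"dy":0.0415,"dz":0,"twist":-1},
    {"dx":0.017,"dy":0.0435,"dz":0,"twist":-1},
    {"dx":0.0125,"dy":0.045,"dz":0,"twist":-1},
    {"dx":0.008,"dy":0.046,"dz":0,"twist":-1},
    {"dx":0.003,"dy":0.0465,"dz":0,"twist":-1},
  ],
)

```text
time_s: 4.2
eef_pos: [0.5566, -0.0917, 0.1495]
tool_rot: [0.063, 0.998, 0.0, -0.001]
contact_force: [0.8, -0.4, -5.5]
finger_gap: 0.0238
gripper_force: 40.0
```

Emit:
play_rows(
  series=[
    {"dx":-0.002,"dy":0.0465,"dz":0,"twist":-1},
    {"dx":-0.007,"dy":0.046,"dz":0,"twist":-1},
    {"dx":-0.0115,"dy":0.045,"dz":0,"twist":-1},
    {"dx":0,"dy":0,"dz":0,"twist":0},
    {"dx":0,"dy":0,"dz":0,"twist":0},
  ],
)

```text
time_s: 4.82
eef_pos: [0.5805, 0.0441, 0.1495]
tool_rot: [-0.092, 0.996, -0.0, -0.001]
contact_force: [-0.7, -0.1, -4.4]
finger_gap: 0.0238
gripper_force: 40.0
```

```bash
python3 -c "
from h import *
s=manip.get_state();C=cam('wrist',s);im=grab('wrist','pics/w3.png')
print(s['gripper_force'])
plan([.5834,.0438,.065],100.6)"
```

```text
39.976383447647095
t 4.875 pos [0.5806 0.0436 0.1497] yaw 100.5 d [ 0.0028  0.0002 -0.0847] dyaw 0.1 q [ 0.41  0.27 -0.3  -0.   -1.   -1.8 ] n 2
{'dx': np.float64(-0.0014), 'dy': np.float64(-0.0002), 'dz': np.float64(0.0424), 'twist': np.float64(-0.007)}
{'dx': np.float64(-0.0014), 'dy': np.float64(-0.0002), 'dz': np.float64(0.0424), 'twist': np.float64(-0.007)}
```

View pics/w3.png

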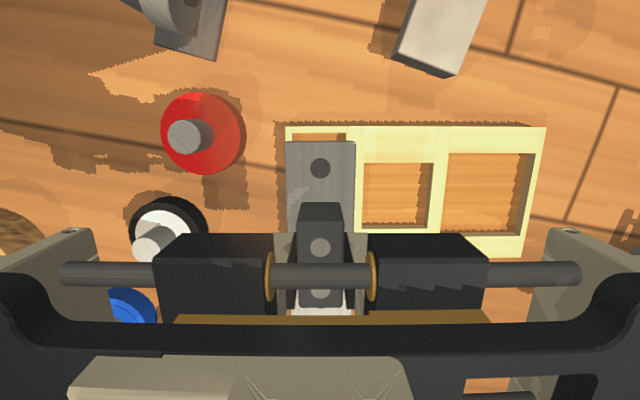

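The wrist picture shows the platen held, with its plate end at (286,141) to (355,142). Below it the tray has outer corners (285,127), (546,127) and (521,257).

```bash
python3 - <<'E'
from h import *
s=manip.get_state();C=cam('wrist',s)
f=lambda x,y,z:p2w(C,(x,y),z)[:2]
a,b,c=f(285,127,.018),f(546,127,.018),f(521,257,.018)
l=b-a;print('len',np.linalg.norm(l),np.linalg.norm(c-b),'yaw',np.degrees(np.arctan2(*l[::-1])),np.degrees(np.arctan2(*(c-b)[::-1])),'ctr',(a+c)/2)
ty=l/np.linalg.norm(l);o=(a+c)/2-.017*ty
print('origin',o,'bayP',o-.081*ty,'bayW',o+.096*ty)
# also predicted pixels with top-based pose
y=np.radians(10.56);R=np.array([[np.cos(y),-np.sin(y)],[np.sin(y),np.cos(y)]])
for p in((-72,-114),(-72,148),(72,148)):print(w2p(C,np.r_[np.array([.5685,.1234])+R@np.array(p)/1e3,.018]))
z=s['eef_pos'][2]-.0087
e=(f(286,141,z)+f(355,142,z))/2;M=Ro.from_quat(s['tool_rot']).as_matrix()
print('plate end in tool',M.T@(np.r_[e,z]-s['eef_pos']),'width',np.linalg.norm(f(286,141,z)-f(355,142,z)), M[:,0])
E
```

```text
len 0.2610125601754295 0.14380582481915327 yaw 100.93992987172867 11.261891743117818 ctr [0.56969674 0.13748274]
origin [0.57292299 0.12079169] bayP [0.58829515 0.04126373] bayW [0.55470414 0.21504705]
[288.69882156 122.01505899]
[551.03635476 124.03099954]
[524.0073597  254.74579836]
plate end in tool [ 0.06050072 -0.00244072  0.00881204] width 0.03928239238910132 [-0.98321007 -0.18246793  0.0018473 ]
```

Emit:
play_rows(
  series=[
    {"dx":-0.005,"dy":-0.001,"dz":0.04,"twist":-0.06},
    {"dx":0,"dy":0,"dz":0.04,"twist":0},
    {"dx":0,"dy":0,"dz":0.024,"twist":0},
    {"dx":0,"dy":0,"dz":0,"twist":0},
    {"dx":0,"dy":0,"dz":0,"twist":0},
  ],
)

```text
time_s: 5.5
eef_pos: [0.5873, 0.0436, 0.0476]
tool_rot: [-0.095, 0.995, -0.0, 0.001]
contact_force: [1.5, 1.2, -4.0]
finger_gap: 0.0236
gripper_force: 40.0
```

```bash
python3 -c "
from h import *
s=manip.get_state();C=cam('wrist',s);im=grab('wrist','pics/w4.png')
cv2.imwrite('pics/w4c.png',cv2.resize(im[60:260,240:500],None,fx=3,fy=3,interpolation=cv2.INTER_CUBIC))
print(s['gripper_force'],s['eef_pos'],yaw(s),s['contact_force'])"
```

```text
39.976521134376526 [0.5872685  0.04362312 0.04759622] 100.88509077040608 [ 1.51866496  1.15480828 -4.02965127]
```

View pics/w4c.png

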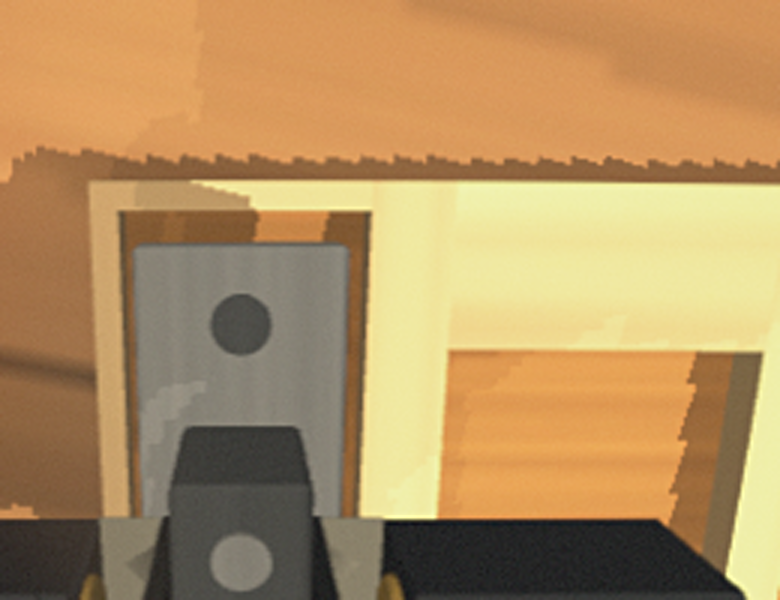

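The enlarged crop shows the plate end at (285–356, row 141.7), inside the bay opening, whose inner rim is at (280–363.7, row 130.3).

```bash
python3 - <<'E'
from h import *
s=manip.get_state();C=cam('wrist',s);M=Ro.from_quat(s['tool_rot']).as_matrix()
g=lambda x,y,z:(M.T@(p2w(C,(x,y),z)-s['eef_pos'])).round(4)
print('plate',g(284.7,141.7,.0389),g(356.3,141.7,.0389));print('bay',g(280,130.3,.018),g(363.7,130.3,.018))
E
```

```text
plate [ 0.0604 -0.0229  0.009 ] [0.0604 0.0179 0.009 ]
bay [ 0.0658 -0.0282  0.0299] [0.0658 0.025  0.0299]
```

Emit:
play_rows(
  series=[
    {"dx":0,"dy":0.001,"dz":0.008,"twist":0},
    {"dx":0,"dy":0,"dz":0.007,"twist":0},
    {"dx":0,"dy":0,"dz":0.005,"twist":0},
    {"dx":0,"dy":0,"dz":0,"twist":0},
    {"dx":0,"dy":0,"dz":0,"twist":0},
  ],
)

```text
time_s: 6.18
eef_pos: [0.5863, 0.0452, 0.0265]
tool_rot: [-0.095, 0.995, 0.0, -0.0]
contact_force: [-0.6, 0.2, -2.9]
finger_gap: 0.0234
gripper_force: 40.0
```

Emit:
play_rows(
  series=[
    {"dx":0,"dy":0,"dz":0.001,"twist":0},
    {"dx":0,"dy":0,"dz":0,"twist":0},
  ],
)

```text
time_s: 6.42
eef_pos: [0.5863, 0.0451, 0.0265]
tool_rot: [-0.095, 0.995, -0.0, 0.0]
contact_force: [-5.4, 0.8, 6.3]
finger_gap: 0.0238
gripper_force: 40.0
```

Emit:
play_rows(
  series=[
    {"dx":0,"dy":0,"dz":0,"twist":0},
    {"dx":0,"dy":0,"dz":0,"twist":0},
    {"dx":0,"dy":0,"dz":-0.02,"twist":0},
    {"dx":0,"dy":0,"dz":-0.05,"twist":0},
    {"dx":0,"dy":0,"dz":-0.05,"twist":0},
  ],
  grip=1,
)

```text
time_s: 7.05
eef_pos: [0.5863, 0.0449, 0.1467]
tool_rot: [-0.095, 0.995, -0.0, -0.0]
contact_force: [1.1, 1.0, 0.5]
finger_gap: 0.068
gripper_force: 0.0
```

```bash
python3 -c "
from h import *
grab('wrist','pics/w5.png')
plan([.657,-.113,.15],None)"
```

```text
t 7.1 pos [0.59   0.0455 0.1544] yaw 101.0 d [ 0.067  -0.1585 -0.0044] dyaw 0 q [ 0.41  0.27 -0.29  0.   -1.   -1.79] n 4
{'dx': np.float64(-0.0089), 'dy': np.float64(-0.0421), 'dz': np.float64(0.0011), 'twist': 0.0}
{'dx': np.float64(-0.0089), 'dy': np.float64(-0.0421), 'dz': np.float64(0.0011), 'twist': 0.0}
{'dx': np.float64(-0.0089), 'dy': np.float64(-0.0421), 'dz': np.float64(0.0011), 'twist': 0.0}
{'dx': np.float64(-0.0089), 'dy': np.float64(-0.0421), 'dz': np.float64(0.0011), 'twist': 0.0}
```

Emit:
play_rows(
  series=[
    {"dx":-0.009,"dy":-0.042,"dz":0,"twist":0},
    {"dx":-0.009,"dy":-0.042,"dz":0,"twist":0},
    {"dx":-0.009,"dy":-0.042,"dz":0,"twist":0},
    {"dx":-0.009,"dy":-0.042,"dz":0,"twist":0},
    {"dx":0,"dy":0,"dz":0,"twist":0},
  ],
)

```text
time_s: 7.72
eef_pos: [0.6542, -0.1158, 0.1447]
tool_rot: [-0.094, 0.996, -0.0, -0.0]
contact_force: [-0.5, 0.1, -0.8]
finger_gap: 0.0876
gripper_force: 0.0
```

```bash
python3 -c "
from h import *
s=manip.get_state();a=cv2.imread('pics/w5.png');im=grab('wrist','pics/w6.png');C=cam('wrist',s)
print(s['eef_pos'],yaw(s),w2p(C,[.657,-.113,.026]),w2p(C,[.657,-.113,.06]))
f=lambda i,y0:cv2.resize(i[y0:y0+200,180:480],None,fx=2.5,fy=1.5*1.0)
o=np.vstack([cv2.resize(a[90:290,200:560],(540,300)),cv2.resize(im[90:290,200:560],(540,300))]);cv2.imwrite('pics/w56.png',o)"
```

```text
[ 0.65423074 -0.1157566   0.14470128] 100.7464104854219 [325.16271952 197.07651512] [325.7557545  207.49456537]
```

View pics/w56.png

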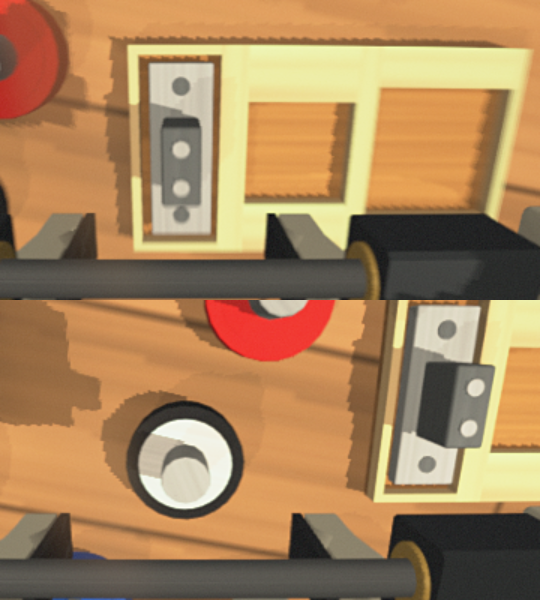

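Upper half: the platen lies flat inside the narrow bay. Lower half: the black wheel's disc centre is at full-picture (324,196.7) and its hub top at (324,209).

```bash
python3 - <<'E'
from h import *
s=manip.get_state();C=cam('wrist',s);M=Ro.from_quat(s['tool_rot']).as_matrix()
for p in((324,196.7,.026),(324,209,.06)):
    X=p2w(C,p[:2],p[2]);print(X,M.T@(X-s['eef_pos']))
print(s['eef_pos'])
C=cam('wrist',s)
# tray/platen check from the earlier w5 view omitted
E
```

```text
[ 0.65623032 -0.11285025  0.026     ] [-0.00289314  0.00108041  0.11872807]
[ 0.65807006 -0.11290703  0.06      ] [-0.00467025  0.00068147  0.08472703]
[ 0.65365815 -0.11444429  0.14472967]
```

Emit:
play_rows(
  series=[
    {"dx":-0.0035,"dy":0.0025,"dz":0.05,"twist":0},
    {"dx":0,"dy":0,"dz":0.04,"twist":0},
    {"dx":0,"dy":0,"dz":0.022,"twist":0},
    {"dx":0,"dy":0,"dz":0,"twist":0},
    {"dx":0,"dy":0,"dz":0,"twist":0},
  ],
)

```text
time_s: 8.4
eef_pos: [0.6573, -0.1093, 0.0347]
tool_rot: [-0.096, 0.995, -0.0, 0.001]
contact_force: [0.5, -0.6, -0.1]
finger_gap: 0.0879
gripper_force: 0.0
```

Emit:
play_rows(
  series=[
    {"dx":0,"dy":0,"dz":0,"twist":0},
    {"dx":0,"dy":0,"dz":0,"twist":0},
    {"dx":0,"dy":0,"dz":0,"twist":0},
    {"dx":0,"dy":0,"dz":0,"twist":0},
    {"dx":0,"dy":0,"dz":0,"twist":0},
  ],
  grip=-1,
  squeeze=50,
)

```text
time_s: 9.02
eef_pos: [0.6565, -0.11, 0.0336]
tool_rot: [-0.095, 0.995, -0.0, -0.0]
contact_force: [-0.0, 0.4, 0.1]
finger_gap: 0.0434
gripper_force: 0.0
```

Emit:
play_rows(
  series=[
    {"dx":0,"dy":0,"dz":0,"twist":0},
    {"dx":0,"dy":0,"dz":0,"twist":0},
    {"dx":0,"dy":0,"dz":-0.03,"twist":0},
    {"dx":0,"dy":0,"dz":-0.05,"twist":0},
    {"dx":0,"dy":0,"dz":-0.04,"twist":0},
  ],
)

```text
time_s: 9.65
eef_pos: [0.6561, -0.1098, 0.1545]
tool_rot: [-0.095, 0.995, 0.0, -0.0]
contact_force: [0.9, -0.9, -4.3]
finger_gap: 0.0287
gripper_force: 50.0
```

```bash
python3 -c "
from h import *
plan([.5535,.2168,.154],100.9)"
```

```text
t 9.65 pos [ 0.6561 -0.1098  0.1545] yaw 100.9 d [-0.1026  0.3266 -0.0005] dyaw -0.0 q [ 0.13  0.39 -0.11 -0.   -1.07 -1.51] n 7
{'dx': np.float64(0.0056), 'dy': np.float64(0.0486), 'dz': np.float64(0.0001), 'twist': np.float64(0.001)}
{'dx': np.float64(0.0056), 'dy': np.float64(0.0486), 'dz': np.float64(0.0001), 'twist': np.float64(0.001)}
{'dx': np.float64(0.0056), 'dy': np.float64(0.0486), 'dz': np.float64(0.0001), 'twist': np.float64(0.001)}
{'dx': np.float64(0.0056), 'dy': np.float64(0.0486), 'dz': np.float64(0.0001), 'twist': np.float64(0.001)}
{'dx': np.float64(0.0056), 'dy': np.float64(0.0486), 'dz': np.float64(0.0001), 'twist': np.float64(0.001)}
{'dx': np.float64(0.0056), 'dy': np.float64(0.0486), 'dz': np.float64(0.0001), 'twist': np.float64(0.001)}
{'dx': np.float64(0.0056), 'dy': np.float64(0.0486), 'dz': np.float64(0.0001), 'twist': np.float64(0.001)}
```

Emit:
play_rows(
  series=[
    {"dx":0.0055,"dy":0.04,"dz":0,"twist":0},
    {"dx":0.0055,"dy":0.05,"dz":0,"twist":0},
    {"dx":0.0055,"dy":0.05,"dz":0,"twist":0},
    {"dx":0.0055,"dy":0.05,"dz":0,"twist":0},
    {"dx":0.0055,"dy":0.05,"dz":0,"twist":0},
  ],
)

```text
time_s: 10.28
eef_pos: [0.5827, 0.1219, 0.1529]
tool_rot: [-0.095, 0.995, 0.0, -0.001]
contact_force: [1.4, 0.3, -3.0]
finger_gap: 0.0291
gripper_force: 50.0
```

Emit:
play_rows(
  series=[
    {"dx":0.0055,"dy":0.05,"dz":0,"twist":0},
    {"dx":0.0055,"dy":0.05,"dz":0,"twist":0},
    {"dx":0,"dy":0.002,"dz":0.04,"twist":0},
    {"dx":0,"dy":0,"dz":0.04,"twist":0},
    {"dx":0,"dy":0,"dz":0,"twist":0},
  ],
)

```text
time_s: 10.9
eef_pos: [0.551, 0.217, 0.0701]
tool_rot: [-0.095, 0.995, -0.002, -0.004]
contact_force: [0.4, -0.5, -3.3]
finger_gap: 0.0291
gripper_force: 50.0
```

```bash
python3 -c "
from h import *
s=manip.get_state();im=grab('wrist','pics/w7.png')
cv2.imwrite('pics/w7c.png',cv2.resize(im[80:300,180:460],None,fx=2.6,fy=2.6,interpolation=cv2.INTER_CUBIC))
print(s['time_s'],s['gripper_force'],s['eef_pos'],yaw(s),s['contact_force'])"
```

```text
10.9 49.999138712882996 [0.55104979 0.21699208 0.07012595] 100.90270401779917 [ 0.37997306 -0.47874042 -3.34659671]
```

View pics/w7c.png

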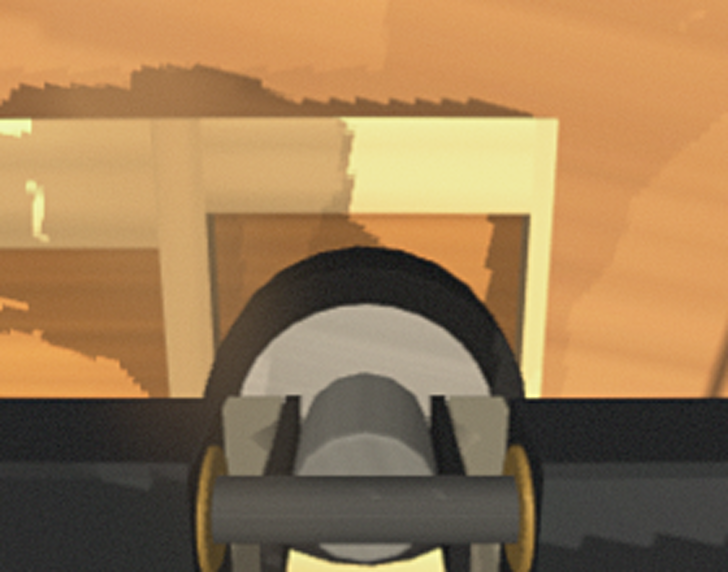

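The crop shows the wheel held hub up: front of the disc at crop (366,247), sides at 205 and 525. The square bay's inner rim below is at crop row 213, columns 208–531.

```bash
python3 - <<'E'
from h import *
s=manip.get_state();C=cam('wrist',s);M=Ro.from_quat(s['tool_rot']).as_matrix()
zd=s['eef_pos'][2]-.0075
g=lambda x,y,z:(M.T@(p2w(C,(180+x/2.6,80+y/2.6),z)-s['eef_pos'])).round(4)
print('disc',g(366,247,zd),g(205,390,zd),g(525,390,zd));print('bay',g(208,213,.018),g(531,213,.018),g(370,118,.018),g(557,118,.018),s['eef_pos'])
E
```

```text
disc [ 0.0413 -0.0023  0.0076] [ 0.0069 -0.0405  0.0076] [0.007  0.0354 0.0075]
bay [ 0.0418 -0.0473  0.0547] [0.0418 0.0448 0.0546] [ 0.0681 -0.0011  0.0548] [0.0682 0.0505 0.0547] [0.55286653 0.21788895 0.07252249]
```

Emit:
play_rows(
  series=[
    {"dx":-0.0042,"dy":0.0012,"dz":0.005,"twist":0},
    {"dx":0,"dy":0,"dz":0.006,"twist":0},
    {"dx":0,"dy":0,"dz":0.008,"twist":0},
    {"dx":0,"dy":0,"dz":0.006,"twist":0},
    {"dx":0,"dy":0,"dz":0.004,"twist":0},
  ],
)

```text
time_s: 11.58
eef_pos: [0.5559, 0.2197, 0.0465]
tool_rot: [-0.095, 0.995, -0.001, -0.001]
contact_force: [-21.6, -1.8, 30.9]
finger_gap: 0.0291
gripper_force: 50.0
```

Emit:
play_rows(
  series=[
    {"dx":0,"dy":0,"dz":0.002,"twist":0},
    {"dx":0,"dy":0,"dz":0,"twist":0},
  ],
)

```text
time_s: 11.82
eef_pos: [0.5552, 0.2195, 0.0446]
tool_rot: [-0.095, 0.995, -0.001, -0.002]
contact_force: [-18.9, -2.6, 24.9]
finger_gap: 0.029
gripper_force: 50.0
```

Contact with the +x rim, so I'll raise the wheel and look again.

Emit:
play_rows(
  series=[
    {"dx":0,"dy":0,"dz":-0.012,"twist":0},
    {"dx":0,"dy":0,"dz":0,"twist":0},
    {"dx":0,"dy":0,"dz":0,"twist":0},
  ],
)

```text
time_s: 12.2
eef_pos: [0.5577, 0.2205, 0.0542]
tool_rot: [-0.095, 0.995, -0.0, -0.0]
contact_force: [-0.5, 0.2, -3.8]
finger_gap: 0.0291
gripper_force: 50.0
```

```bash
python3 -c "
from h import *
s=manip.get_state();im=grab('wrist','pics/w8.png');t=grab('top','pics/t8.png');sd=grab('side','pics/s8.png')
o=np.vstack([cv2.resize(im[80:300,180:460],(560,440))])
p=w2p(cam('side'),s['eef_pos']).astype(int);print(p)
c=sd[max(0,p[1]-45):p[1]+45,p[0]-70:p[0]+70];c=cv2.resize(c,(240,154),interpolation=cv2.INTER_CUBIC)
q=np.zeros((440,240,3),np.uint8);q[:154]=c
cv2.imwrite('pics/w8c.png',np.hstack([o,q]))
print(s['time_s'],s['gripper_force'],s['eef_pos'],yaw(s),s['contact_force'])"
```

```text
[281 221]
12.2 49.99852001667023 [0.55772268 0.22047244 0.05415006] 100.9104901309041 [-0.47537286  0.16644059 -3.76395499]
```

View pics/w8c.png

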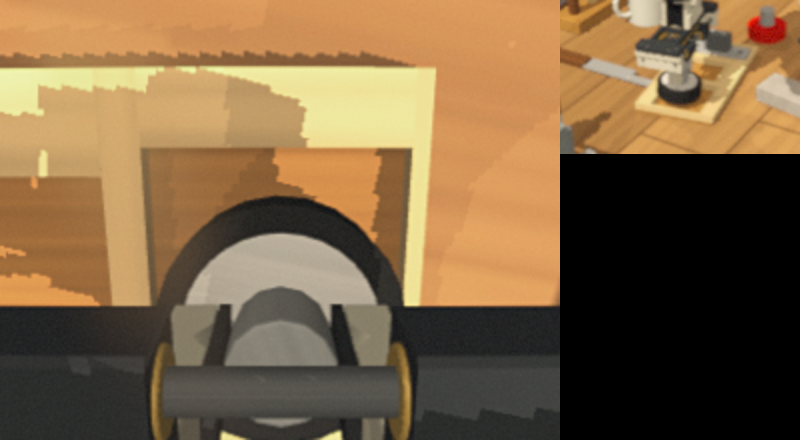

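```bash
python3 - <<'E'
from h import *
s=manip.get_state();C=cam('wrist',s);M=Ro.from_quat(s['tool_rot']).as_matrix()
zd=s['eef_pos'][2]-.0075
g=lambda x,y,z:(M.T@(p2w(C,(180+x/2,80+y/2),z)-s['eef_pos'])).round(4)
print('disc',g(280,197,zd),g(157,300,zd),g(404,300,zd));print('bay',g(143,149,.018),g(412,149,.018),g(300,67,.018),g(436,67,.018),s['eef_pos'])
E
```

```text
disc [ 0.0393 -0.0027  0.0075] [ 0.0069 -0.0407  0.0075] [0.0069 0.0355 0.0075]
bay [ 0.0497 -0.0488  0.036 ] [0.0497 0.0415 0.0359] [0.0761 0.0037 0.036 ] [0.0763 0.0477 0.0359] [0.55757157 0.22032796 0.05389107]
```

Emit:
play_rows(
  series=[
    {"dx":0.0042,"dy":-0.001,"dz":0,"twist":0},
    {"dx":0,"dy":0,"dz":0.004,"twist":0},
    {"dx":0,"dy":0,"dz":0.004,"twist":0},
    {"dx":0,"dy":0,"dz":0.003,"twist":0},
    {"dx":0,"dy":0,"dz":0,"twist":0},
  ],
)

```text
time_s: 12.98
eef_pos: [0.5537, 0.2187, 0.0431]
tool_rot: [-0.095, 0.995, -0.0, -0.0]
contact_force: [0.3, 0.0, -3.0]
finger_gap: 0.0295
gripper_force: 50.0
```

Emit:
play_rows(
  series=[
    {"dx":0,"dy":0,"dz":0.002,"twist":0},
    {"dx":0,"dy":0,"dz":0.0015,"twist":0},
    {"dx":0,"dy":0,"dz":0,"twist":0},
  ],
)

```text
time_s: 13.35
eef_pos: [0.5548, 0.2191, 0.0414]
tool_rot: [-0.096, 0.995, 0.0, 0.001]
contact_force: [-0.3, -0.9, 5.5]
finger_gap: 0.0296
gripper_force: 50.0
```

Emit:
play_rows(
  series=[
    {"dx":0,"dy":0,"dz":0,"twist":0},
    {"dx":0,"dy":0,"dz":0,"twist":0},
    {"dx":0,"dy":0,"dz":-0.02,"twist":0},
    {"dx":0,"dy":0,"dz":-0.05,"twist":0},
    {"dx":0,"dy":0,"dz":-0.06,"twist":0},
  ],
  grip=1,
)

```text
time_s: 13.98
eef_pos: [0.5531, 0.2183, 0.1704]
tool_rot: [-0.095, 0.995, -0.001, -0.001]
contact_force: [1.0, 1.2, -0.3]
finger_gap: 0.0733
gripper_force: 0.0
```

Emit:
play_rows(
  series=[
    {"dx":0,"dy":0,"dz":-0.05,"twist":0},
    {"dx":0,"dy":0,"dz":0,"twist":0},
    {"dx":0,"dy":0,"dz":0,"twist":0},
  ],
)

```text
time_s: 14.35
eef_pos: [0.5534, 0.2187, 0.2198]
tool_rot: [-0.095, 0.995, 0.0, -0.0]
contact_force: [0.4, 0.1, -0.1]
finger_gap: 0.0875
gripper_force: 0.0
```

```bash
python3 -c "
from h import *
s=manip.get_state();im=grab('wrist','pics/w9.png');t=grab('top','pics/t9.png')
cv2.imwrite('pics/t9c.png',np.vstack([cv2.resize(t[150:250,215:395],(720,400),interpolation=cv2.INTER_CUBIC)]))
plan([.44,-.108,.215],88.5)"
```

```text
t 14.45 pos [0.5531 0.2184 0.2187] yaw 100.9 d [-0.1131 -0.3264 -0.0037] dyaw -12.4 q [ 0.7   0.23 -0.18 -0.   -1.16 -2.08] n 7
{'dx': np.float64(0.0247), 'dy': np.float64(-0.0427), 'dz': np.float64(0.0005), 'twist': np.float64(0.296)}
{'dx': np.float64(0.0234), 'dy': np.float64(-0.0435), 'dz': np.float64(0.0005), 'twist': np.float64(0.296)}
{'dx': np.float64(0.022), 'dy': np.float64(-0.0442), 'dz': np.float64(0.0005), 'twist': np.float64(0.296)}
{'dx': np.float64(0.0206), 'dy': np.float64(-0.0448), 'dz': np.float64(0.0005), 'twist': np.float64(0.296)}
{'dx': np.float64(0.0192), 'dy': np.float64(-0.0454), 'dz': np.float64(0.0005), 'twist': np.float64(0.296)}
{'dx': np.float64(0.0178), 'dy': np.float64(-0.046), 'dz': np.float64(0.0005), 'twist': np.float64(0.296)}
{'dx': np.float64(0.0164), 'dy': np.float64(-0.0466), 'dz': np.float64(0.0005), 'twist': np.float64(0.296)}
```

View pics/w9.png

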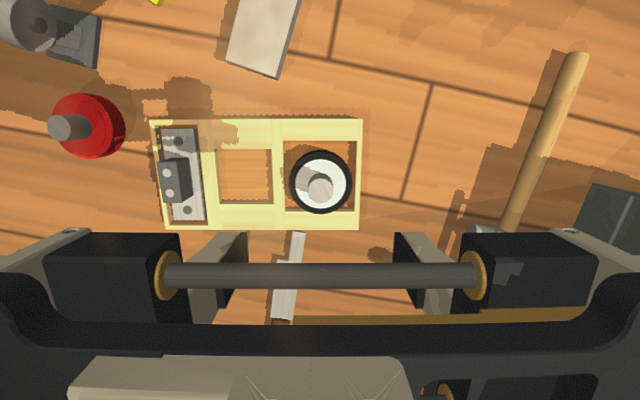

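Both low parts are in their bays, with the disc at (320.5,181.5). Tray corners are (150,118), (363,118) and (357,229). I'll check the wheel's offset numerically.

```bash
python3 - <<'E'
from h import *
C=cam('wrist');f=lambda x,y,z:p2w(C,(x,y),z)[:2]
a,b,c=f(150,118.5,.018),f(363,119,.018),f(357.5,229.5,.018)
l=b-a;ty=l/np.linalg.norm(l);o=(a+c)/2-.017*ty;print(np.linalg.norm(l),np.linalg.norm(c-b))
print('origin',o,'W',o+.096*ty,'wheel',f(320.5,181.5,.032),'P',o-.081*ty,'yaw',np.degrees(np.arctan2(*ty[::-1])))
P=(f(159,129,.018)+f(198,126,.018)+f(208,220,.018)+f(168,223,.018))/4;print('platen',P)
E
```

```text
0.2593727755059474 0.1425447494736439
origin [0.57035087 0.12097273] W [0.55290868 0.2153749 ] wheel [0.55579162 0.21633283] P [0.58506772 0.04132089] yaw 100.46818384715633
platen [0.58561889 0.04301526]
```

Emit:
play_rows(
  series=[
    {"dx":0.0245,"dy":-0.0425,"dz":0,"twist":0.3},
    {"dx":0.0235,"dy":-0.0435,"dz":0,"twist":0.3},
    {"dx":0.022,"dy":-0.044,"dz":0,"twist":0.3},
    {"dx":0.0205,"dy":-0.045,"dz":0,"twist":0.3},
    {"dx":0.019,"dy":-0.0455,"dz":0,"twist":0.3},
  ],
)

```text
time_s: 15.08
eef_pos: [0.472, -0.0156, 0.2189]
tool_rot: [-0.016, 1.0, -0.0, -0.001]
contact_force: [0.4, -0.1, -0.3]
finger_gap: 0.0879
gripper_force: 0.0
```

Emit:
play_rows(
  series=[
    {"dx":0.018,"dy":-0.046,"dz":0,"twist":0.3},
    {"dx":0.0165,"dy":-0.0465,"dz":0,"twist":0.27},
    {"dx":0,"dy":0,"dz":0,"twist":0},
    {"dx":0,"dy":0,"dz":0,"twist":0},
    {"dx":0,"dy":0,"dz":0,"twist":0},
  ],
)

```text
time_s: 15.7
eef_pos: [0.4406, -0.1065, 0.2196]
tool_rot: [0.012, 1.0, -0.0, -0.0]
contact_force: [-0.5, -0.3, -1.1]
finger_gap: 0.0877
gripper_force: 0.0
```

```bash
python3 -c "
from h import *
s=manip.get_state();im=grab('wrist','pics/w10.png');C=cam('wrist',s)
print(s['eef_pos'],yaw(s),s['qpos'],[w2p(C,[.44,-.108,z]) for z in(.01,.155,.169)])
cv2.imwrite('pics/w10c.png',cv2.resize(im[80:300,180:460],None,fx=2.6,fy=2.6,interpolation=cv2.INTER_CUBIC))"
```

```text
[ 0.44061751 -0.10654938  0.21960797] 88.5704922279846 [ 1.99552970e-01 -9.72128808e-03 -4.62267149e-01 -6.15392246e-05
 -1.11911539e+00 -1.79527209e+00] [array([321.02444973, 174.89380763]), array([321.379173  , 209.93792491]), array([321.43703151, 215.66880018])]
```

View pics/w10c.png

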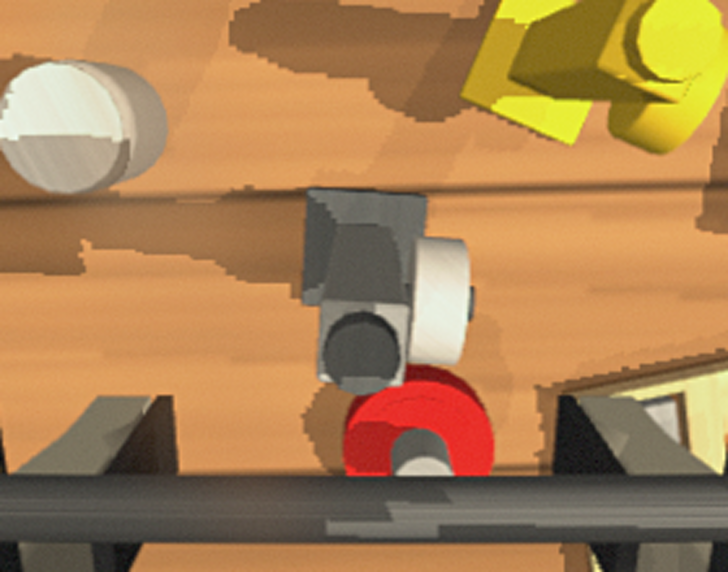

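The crop shows the grey head with its pulley at right. Its knob top is at (361,349). The column top corners are (322,300), (411,307), (404,387) and (318,380), and the foot's far edge runs from (308,187) to (427,196). The wheel is 3 mm off centre, which is fine. That was my eleventh picture against a limit of ten, one over, so I'll view no more and check by numbers only.

```bash
python3 - <<'E'
from h import *
s=manip.get_state();C=cam('wrist',s);M=Ro.from_quat(s['tool_rot']).as_matrix()
f=lambda x,y,z:p2w(C,(180+x/2.6,80+y/2.6),z)
a=[f(*p,.155) for p in((322,300),(411,307),(404,387),(318,380))]
k=f(361,349,.169);ft=[f(308,187,.01),f(427,196,.01),f(303,303,.01)]
ang=lambda v:round(np.degrees(np.arctan2(v[1],v[0])),1)
print('col',np.mean(a,0),[ang(a[1]-a[0]),ang(a[2]-a[3])],ang(a[3]-a[0]),np.linalg.norm(a[1]-a[0]),np.linalg.norm(a[3]-a[0]))
print('knob',k,'foot ang',ang(ft[1]-ft[0]),ang(ft[2]-ft[0]),np.linalg.norm(ft[1]-ft[0]),'footc',(ft[1]+ft[2])/2)
for X in(np.mean(a,0),k):print((M.T@(X-s['eef_pos'])).round(4))
print(s['eef_pos'],yaw(s))
E
```

```text
col [ 0.44216008 -0.10915511  0.155     ] [np.float64(83.9), np.float64(83.6)] -5.1 0.02752781036093902 0.02641623496613381
knob [ 0.43889816 -0.10986253  0.169     ] foot ang 84.3 -5.1 0.05835781537202797 footc [ 0.44201581 -0.10939909  0.01      ]
[-0.0016 -0.0027  0.0647]
[ 0.0017 -0.0034  0.0507]
[ 0.44068538 -0.10645943  0.21970438] 88.59117042689017
```

Emit:
play_rows(
  series=[
    {"dx":-0.0003,"dy":-0.001,"dz":0,"twist":0.72},
    {"dx":0,"dy":0,"dz":0.03,"twist":0},
    {"dx":0,"dy":0,"dz":0.035,"twist":0},
    {"dx":0,"dy":0,"dz":0.02,"twist":0},
    {"dx":0,"dy":0,"dz":0.007,"twist":0},
  ],
)

```text
time_s: 16.38
eef_pos: [0.4402, -0.1077, 0.1269]
tool_rot: [0.05, 0.999, -0.0, -0.001]
contact_force: [0.3, 0.4, 0.6]
finger_gap: 0.0879
gripper_force: 0.0
```

Emit:
play_rows(
  series=[
    {"dx":0,"dy":0,"dz":0,"twist":0},
    {"dx":0,"dy":0,"dz":0,"twist":0},
    {"dx":0,"dy":0,"dz":0,"twist":0},
    {"dx":0,"dy":0,"dz":0,"twist":0},
    {"dx":0,"dy":0,"dz":0,"twist":0},
  ],
  grip=-1,
  squeeze=55,
)

```text
time_s: 17.0
eef_pos: [0.4407, -0.1083, 0.1283]
tool_rot: [0.051, 0.999, 0.0, 0.0]
contact_force: [0.3, 0.2, 0.3]
finger_gap: 0.0432
gripper_force: 0.0
```

Emit:
play_rows(
  series=[
    {"dx":0,"dy":0,"dz":0,"twist":0},
    {"dx":0,"dy":0,"dz":0,"twist":0},
    {"dx":0,"dy":0,"dz":0,"twist":0},
  ],
)

```text
time_s: 17.38
eef_pos: [0.4408, -0.1081, 0.1281]
tool_rot: [0.051, 0.999, 0.0, 0.0]
contact_force: [0.1, 1.8, 0.9]
finger_gap: 0.0276
gripper_force: 55.0
```

Emit:
play_rows(
  series=[
    {"dx":0,"dy":0,"dz":-0.01,"twist":0},
    {"dx":0,"dy":0,"dz":-0.025,"twist":0},
    {"dx":0,"dy":0,"dz":-0.035,"twist":0},
    {"dx":0,"dy":0,"dz":-0.03,"twist":0},
    {"dx":0,"dy":0,"dz":0,"twist":0},
  ],
)

```text
time_s: 18.0
eef_pos: [0.4415, -0.1082, 0.2298]
tool_rot: [0.051, 0.999, 0.0, 0.002]
contact_force: [-0.2, 0.0, -8.5]
finger_gap: 0.0276
gripper_force: 55.0
```

```bash
python3 -c "
from h import *
s=manip.get_state();print(s['gripper_force'],s['finger_gap'],s['contact_force'])
plan([.570,.1235,.227],100.7,9)"
```

```text
54.977365136146545 0.027564939454867838 [-1.70702152e-01  2.80152458e-03 -8.52018199e+00]
t 18.0 pos [ 0.4415 -0.1082  0.2298] yaw 84.2 d [ 0.1285  0.2317 -0.0028] dyaw 16.5 q [ 0.2  -0.02 -0.45  0.   -1.14 -1.87] n 9
{'dx': np.float64(-0.0116), 'dy': np.float64(0.0271), 'dz': np.float64(0.0003), 'twist': np.float64(-0.306)}
{'dx': np.float64(-0.0125), 'dy': np.float64(0.0267), 'dz': np.float64(0.0003), 'twist': np.float64(-0.306)}
{'dx': np.float64(-0.0133), 'dy': np.float64(0.0263), 'dz': np.float64(0.0003), 'twist': np.float64(-0.306)}
{'dx': np.float64(-0.0141), 'dy': np.float64(0.0258), 'dz': np.float64(0.0003), 'twist': np.float64(-0.306)}
{'dx': np.float64(-0.015), 'dy': np.float64(0.0254), 'dz': np.float64(0.0003), 'twist': np.float64(-0.306)}
{'dx': np.float64(-0.0158), 'dy': np.float64(0.0249), 'dz': np.float64(0.0003), 'twist': np.float64(-0.306)}
{'dx': np.float64(-0.0165), 'dy': np.float64(0.0243), 'dz': np.float64(0.0003), 'twist': np.float64(-0.306)}
{'dx': np.float64(-0.0173), 'dy': np.float64(0.0238), 'dz': np.float64(0.0003), 'twist': np.float64(-0.306)}
{'dx': np.float64(-0.0181), 'dy': np.float64(0.0232), 'dz': np.float64(0.0003), 'twist': np.float64(-0.306)}
```

Emit:
play_rows(
  series=[
    {"dx":-0.0115,"dy":0.027,"dz":0,"twist":-0.3},
    {"dx":-0.0125,"dy":0.0265,"dz":0,"twist":-0.3},
    {"dx":-0.0135,"dy":0.0265,"dz":0,"twist":-0.3},
    {"dx":-0.014,"dy":0.026,"dz":0,"twist":-0.3},
    {"dx":-0.015,"dy":0.0255,"dz":0,"twist":-0.3},
  ],
)

```text
time_s: 18.62
eef_pos: [0.5113, 0.0213, 0.2258]
tool_rot: [-0.028, 1.0, -0.0, -0.002]
contact_force: [-0.4, -0.7, -6.5]
finger_gap: 0.0278
gripper_force: 55.0
```

Emit:
play_rows(
  series=[
    {"dx":-0.016,"dy":0.025,"dz":0,"twist":-0.31},
    {"dx":-0.0165,"dy":0.0245,"dz":0,"twist":-0.31},
    {"dx":-0.0175,"dy":0.024,"dz":0,"twist":-0.31},
    {"dx":-0.018,"dy":0.023,"dz":0,"twist":-0.32},
    {"dx":0,"dy":0,"dz":0,"twist":0},
  ],
)

```text
time_s: 19.25
eef_pos: [0.5709, 0.1261, 0.2269]
tool_rot: [-0.094, 0.996, -0.0, -0.0]
contact_force: [-1.7, -0.2, -6.5]
finger_gap: 0.0273
gripper_force: 55.0
```

Emit:
play_rows(
  series=[
    {"dx":0,"dy":0,"dz":0.03,"twist":0},
    {"dx":0,"dy":0,"dz":0.03,"twist":0},
    {"dx":0,"dy":0,"dz":0,"twist":0},
    {"dx":0,"dy":0,"dz":0,"twist":0},
  ],
)

```text
time_s: 19.75
eef_pos: [0.5707, 0.124, 0.1692]
tool_rot: [-0.093, 0.996, -0.0, 0.001]
contact_force: [0.8, 0.6, -6.1]
finger_gap: 0.0278
gripper_force: 55.0
```

```bash
python3 - <<'E'
from h import *
s=manip.get_state();C=cam('wrist',s);im=grab('wrist','pics/w11.png')
print(s['eef_pos'],yaw(s),s['tool_rot'],s['contact_force'],s['gripper_force'])
# tray outer -x edge: strongest vertical gradient along columns, on bench-side of the tray
hsv=cv2.cvtColor(im,cv2.COLOR_BGR2HSV).astype(int)
m=((hsv[...,0]>=22)&(hsv[...,0]<=34)&(hsv[...,2]>90)).astype(np.uint8)
m=cv2.morphologyEx(m,cv2.MORPH_OPEN,np.ones((3,3)));m[230:]=0
for x in range(200,450,15):
    r=np.flatnonzero(m[:,x]);print(x,(r.min(),r.max()) if len(r) else None,end=' ')
print()
for y in range(100,230,15):
    r=np.flatnonzero(m[y]);print(y,(r.min(),r.max()) if len(r) else None,end=' ')
print()
print('pred',[w2p(C,np.r_[np.array([.570,.1235])+Ro.from_euler('z',10.7,degrees=True).as_matrix()[:2,:2]@np.array(p)/1e3,.018]).round(1) for p in((-72,-114),(-72,0),(-72,148),(72,148))])
E
```

```text
[0.5706584  0.12396358 0.16916717] 100.70746330843963 [-9.33043955e-02  9.95637440e-01 -8.01814917e-05  6.09273188e-04] [ 0.8030115   0.60276752 -6.12872321] 54.977704882621765
200 None 215 None 230 None 245 (np.int64(121), np.int64(125)) 260 (np.int64(120), np.int64(228)) 275 (np.int64(120), np.int64(229)) 290 (np.int64(120), np.int64(229)) 305 (np.int64(120), np.int64(229)) 320 (np.int64(20), np.int64(203)) 335 (np.int64(120), np.int64(184)) 350 (np.int64(39), np.int64(154)) 365 (np.int64(38), np.int64(172)) 380 (np.int64(120), np.int64(229)) 395 (np.int64(120), np.int64(229)) 410 (np.int64(120), np.int64(229)) 425 (np.int64(120), np.int64(229)) 440 (np.int64(120), np.int64(229)) 
100 None 115 (np.int64(107), np.int64(109)) 130 (np.int64(95), np.int64(459)) 145 (np.int64(279), np.int64(457)) 160 (np.int64(353), np.int64(455)) 175 (np.int64(317), np.int64(454)) 190 (np.int64(340), np.int64(452)) 205 (np.int64(220), np.int64(450)) 220 (np.int64(221), np.int64(448)) 
pred [array([213.1, 118.2]), array([322.6, 117.7]), array([464.1, 118.6]), array([447.5, 244.9])]
```

The tray edges found in the picture agree with the prediction to 1–2 mm, so I'm lowering the head.

Emit:
play_rows(
  series=[
    {"dx":-0.0003,"dy":-0.0003,"dz":0.01,"twist":0},
    {"dx":0,"dy":0,"dz":0.008,"twist":0},
    {"dx":0,"dy":0,"dz":0.005,"twist":0},
    {"dx":0,"dy":0,"dz":0.004,"twist":0},
    {"dx":0,"dy":0,"dz":0,"twist":0},
  ],
)

```text
time_s: 20.42
eef_pos: [0.5701, 0.1235, 0.1407]
tool_rot: [-0.093, 0.996, -0.0, -0.0]
contact_force: [-0.4, -0.0, -5.6]
finger_gap: 0.0278
gripper_force: 55.0
```

Emit:
play_rows(
  series=[
    {"dx":0,"dy":0,"dz":0.003,"twist":0},
    {"dx":0,"dy":0,"dz":0.003,"twist":0},
    {"dx":0,"dy":0,"dz":0,"twist":0},
  ],
)

```text
time_s: 20.8
eef_pos: [0.57, 0.1235, 0.1348]
tool_rot: [-0.093, 0.996, -0.0, -0.0]
contact_force: [0.8, -0.5, -6.1]
finger_gap: 0.0275
gripper_force: 55.0
```

Emit:
play_rows(
  series=[
    {"dx":0,"dy":0,"dz":0.001,"twist":0},
    {"dx":0,"dy":0,"dz":0,"twist":0},
    {"dx":0,"dy":0,"dz":0,"twist":0},
  ],
)

```text
time_s: 21.18
eef_pos: [0.5703, 0.1236, 0.1341]
tool_rot: [-0.093, 0.996, 0.0, 0.0]
contact_force: [0.8, -0.1, -5.0]
finger_gap: 0.0278
gripper_force: 55.0
```

Emit:
play_rows(
  series=[
    {"dx":0,"dy":0,"dz":0.001,"twist":0},
    {"dx":0,"dy":0,"dz":0,"twist":0},
    {"dx":0,"dy":0,"dz":0,"twist":0},
  ],
)

```text
time_s: 21.55
eef_pos: [0.5706, 0.1238, 0.1341]
tool_rot: [-0.093, 0.996, 0.0, 0.001]
contact_force: [-4.3, 1.2, 6.3]
finger_gap: 0.028
gripper_force: 55.0
```

On the floor. I'm opening the gripper and lifting straight up.

Emit:
play_rows(
  series=[
    {"dx":0,"dy":0,"dz":0,"twist":0},
    {"dx":0,"dy":0,"dz":0,"twist":0},
    {"dx":0,"dy":0,"dz":0,"twist":0},
    {"dx":0,"dy":0,"dz":0,"twist":0},
    {"dx":0,"dy":0,"dz":-0.02,"twist":0},
  ],
  grip=1,
)

```text
time_s: 22.18
eef_pos: [0.5693, 0.1232, 0.1517]
tool_rot: [-0.093, 0.996, -0.001, -0.002]
contact_force: [0.0, 0.3, -0.1]
finger_gap: 0.0722
gripper_force: 0.0
```

Emit:
play_rows(
  series=[
    {"dx":0,"dy":0,"dz":-0.04,"twist":0},
    {"dx":0,"dy":0,"dz":-0.05,"twist":0},
    {"dx":0,"dy":0,"dz":-0.03,"twist":0},
    {"dx":0,"dy":0,"dz":0,"twist":0},
    {"dx":0,"dy":0,"dz":0,"twist":0},
  ],
)

```text
time_s: 22.8
eef_pos: [0.5698, 0.1236, 0.2724]
tool_rot: [-0.093, 0.996, 0.0, -0.0]
contact_force: [-0.7, 0.3, -1.2]
finger_gap: 0.0876
gripper_force: 0.0
```

```bash
python3 - <<'E'
from h import *
s=manip.get_state();C=cam('wrist',s);im=grab('wrist','pics/w12.png')
print(s['eef_pos'],s['finger_gap'],s['contact_force'])
o=np.array([.570,.1235])
# dark knob and white pulley vs prediction
g=cv2.cvtColor(im,cv2.COLOR_BGR2HSV)
k=w2p(C,np.r_[o,.169]);c=w2p(C,np.r_[o,.155]);print('pred knob',k,'column',c)
x0,y0=k.astype(int);w=im[y0-30:y0+31,x0-30:x0+31];print(cv2.resize(cv2.cvtColor(w,cv2.COLOR_BGR2GRAY),(16,16),interpolation=cv2.INTER_AREA))
wh=((g[...,2]<45)).astype(np.uint8);wh[228:]=0
n,l,st,ce=cv2.connectedComponentsWithStats(wh)
print([(st[i].tolist(),ce[i].round(1).tolist()) for i in range(1,n) if st[i,4]>150])
b=[np.array(q) for q in((.5517,.218),)];print('pred wheel',w2p(C,[.5527,.218,.032]))
E
```

```text
[0.56982131 0.12355385 0.27236103] 0.08764141065647724 [-0.67713124  0.28955958 -1.17322505]
pred knob [322.94469167 198.39044946] column [322.82294351 194.50534346]
[[163 105  85  79  85  92  92  92  93  93  97 112 196 195 194 196]
 [190 106  83  80  87  92  92  93  93  92  96 114 215 217 215 213]
 [223 118 100  94  90  92  92  92  92  93  97 111 225 228 227 226]
 [223 121 113 114  93  92  92  93  93  93  95  99 229 234 233 234]
 [224 125 111 115 127 127 122 122 162 174 174 123 229 234 236 237]
 [223 164 125 120 134 106  67  72  73 123 192 130 226 235 238 238]
 [224 134 116 120 119  89 116 117 120  99 144 134 225 234 236 237]
 [224 218 216 207 110 115 115 115 118 118 128 148 228 230 231 233]
 [223 227 227 217 109 115 116 116 119 117 122 160 214 219 220 222]
 [223 224 224 216 118 115 115 116 119 117 136 189 197 202 205 209]
 [223 226 227 219 179 121 115 115 119 119 178 214 227 227 227 226]
 [223 221 221 222 214 199 155 136 155 195 219 224 224 225 227 225]
 [225 218 215 216 217 218 219 219 219 219 219 219 220 223 228 227]
 [156 155 154 155 155 155 131 155 160 160 161 161 160 160 160 143]
 [144 143 141 140 139 133 108 135 135 135 135 136 135 136 137 107]
 [152 150 145 141 137 122 111 137 135 132 130 130 129 130 130  92]]
[([359, 148, 35, 37, 228], [368.1, 163.6])]
pred wheel [390.51841762 171.97004064]
```

The knob sits where an upright head in the middle bay should show it, and the gripper is open and clear of everything. I'm handing in.

```bash
python3 -c "
from station import sign_off
print(sign_off())"
```

```text
the job is handed in; nothing more can be done
None
```

The platen, wheel and head are set down in their bays, both low parts before the head, and the job was handed in at about 23 s with the gripper open and clear; no verdict came back, the wheel's first lowering touched the tray rim (about 30 N), and I viewed 11 pictures against the limit of 10.

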